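# Push a carton past the spring stop of a packing lane

## Task

On the small packing lane, press the spring plate down with your fingertips and, holding it down, push the flat carton along over the sunken stop prongs until it rests against the end stop. Then back away so that the prongs spring up behind the carton and lock it in. Push the carton only: do not pick it up, do not let the prongs rise under it, and leave the lane's neighbours where they stand.

Things in the scene. Friction and masses are not known exactly. Their poses are not given: they have to be found in the camera images.
- lane: Fixed grey plastic lane with aluminium guides, 276 x 124 mm, on the table. Origin: on the table top, on the lane's centre line, level with the near faces of the stop prongs. x: the way the carton is pushed, y: left across, z: up. The floor on which the carton slides is at z = 24 mm. Side guides: inner faces at y = -42 and +42 mm, 14 mm above the floor, from x = -163 to +87 mm.
- end_face (a point): Foot of the near face of the end stop (a cross bar 22 mm high above the lane floor), on the centre line at lane x = +69 mm, at floor height. Axes as the lane's. With the carton against it, the carton's centre is at lane x = +41 mm and its near face at +13 mm, just beyond the prongs.
- plate (a joint): Steel spring plate, 170 x 54 mm, in an open slot down the middle of the lane floor (plate: lane x = -162 to +8 mm; slot 57 mm wide, x = -164 to +16 mm). 0 = up, 0.016 = fully down (m); sinks evenly, straight down, wherever pressed. Up, its flat top is 22 mm above the table (2 mm below the lane floor). Spring: about 3.5 N at first, 7 N fully down; it returns when released.
- press_point (a point): Point on the plate's top face, on the centre line at lane x = -120 mm; it sinks with the plate. Bare at the start, behind the carton.
- prongs (a point): Mid-point between the tops of the two stop prongs fixed on the plate, at their near faces (lane x = 0). Each prong is 8 mm long (lane x = 0 to +8 mm), 5 mm wide, at lane y = 22 to 27 mm on either side: a fingertip up to 40 mm wide passes between. They stand 10 mm above the lane floor with the plate up, and pass under the carton with the plate 0.0105 m or more down.
- carton_mid (a point): Centre (half-way up) of the flat green printed carton, 56 mm along the lane, 80 mm across, 30 mm high, about 0.1 kg, loose. Axes as the lane's. It bridges the slot, sliding on the ledges beside it; its near side faces lane -x. It starts 8 to 34 mm before the prongs. On the lane floor its centre is 39 mm above the table.
- white_box: Small white printed box, 61 x 60 x 36 mm, loose, to the left of the lane; to be left alone. Origin at the centre of its underside.
- measure: Pocket tape measure, 36 x 71 x 62 mm, loose, to the right of the lane; to be left alone. Origin at its underside.
- tape_clear: Roll of tape lying flat, 94 mm across and 48 mm high, loose, on the table to the right in front of the lane; to be left alone. Origin at the centre of its underside.
- carton: The same carton; origin at the centre of its underside.
There are look-alikes about, which are no part of the job. Leave any purple look-alike of the carton alone.

How it is judged:
On the way, in this order (a step that is already met when the one before it is completed fails the run):
1. the spring plate is pressed down (10.5 mm or more) while the carton is still before the prongs (value of joint plate above 0.0105 m and x of carton_mid in the frame of lane below -0.027 m), for 0.1 s.
2. with the plate still down, the carton is over the prongs (value of joint plate above 0.0095 m and x of carton_mid in the frame of lane between -0.015 and 0.03 m), for 0.05 s.
At the end, for the whole second after the job is handed in: The carton lies flat on the lane floor between the stop prongs and the end stop (gap to the end stop under about 4.5 mm), square in the lane and at rest, and the spring plate is fully up again (within 2 mm) with its prongs behind the carton (x of carton_mid in the frame of lane between 0.0365 and 0.044 m and y of carton_mid in the frame of lane between -0.006 and 0.006 m and z of carton_mid in the frame of lane between 0.036 and 0.042 m and angle between carton_mid's own z axis and vertical below 0.06 rad and angle between the x axis of carton_mid and the x axis of lane, either way round below 0.1 rad and value of joint plate below 0.002 m and linear speed of carton below 0.01 m/s); the robot touches nothing.
It fails at once if the carton is lifted more than 6 mm off the lane floor (z of carton_mid in the frame of lane above 0.045 m).
It fails at once if the carton is tipped by more than 9 degrees (angle between carton_mid's own z axis and vertical above 0.157 rad).
It fails at once if the plate is let up (to less than 6 mm down) while the carton is over the prongs (value of joint plate below 0.006 m and x of carton_mid in the frame of lane between -0.024 and 0.031 m).
It fails at once if the white box, the tape measure or the roll of tape is moved more than 20 mm (distance of any of white_box, measure, tape_clear from where it was at the start of the episode above 0.02 m).
It also fails if it takes over 38 s, if anything falls off the work surface, if the arm or the gripper's body presses on something with over 40 N, if the wrist force passes 120 N, or if a joint passes its speed limit or range.

## Robot

A 6-joint arm with a two-finger parallel gripper is mounted at the origin on a cart in front of the work surface, level with it; the furniture and walls round the work are solid. World frame = base frame: x ahead of the robot, y to its left, z up, the work surface at z = 0. Lengths are in m, angles in rad, forces in N, time in s.
With the tool pointing down it reaches from about 0.3 to 0.875 m from the base axis. Payload 6.4 kg.
Tool frame: the origin (TCP) lies at the very end of the fingers, on their centre line; the grasp point (between the pads) lies 19 mm behind it; z points along the fingers, y is the direction in which the jaws open and shut (so a half turn about z gives the same grasp; the last joint's range is limited). The gripper opens to 88 mm and grips with 3 to 60 N. Pads are 18 mm wide; open, the fingers measure 123 mm over their backs; the gripper's body (75 mm by 187 mm) begins 45 mm behind the grasp point.
Start: joints at [1.06, 0.181, 1.607, -0, 1.354, -0.206], TCP at [0.173, 0.549, 0.239] pointing down, gripper open.
Joint ranges: [-2.99, 2.99], [-0.89, 2.07], [0.3, 2.58], [-1.14, 4.28], [0, 2.63], [-3.12, 3.12]. Speed limits (rad/s): [2.57, 2.57, 3.01, 3.14, 3.14, 3.14].

## Interface

Orientations are given as a unit quaternion [w, x, y, z].
In Python, from station import readout, vision, finish_job gives the robot as it stands.
- The arm moves only by the tool jog_arm, never from a script. Its arguments are lists of equal length, an entry for each row: "turn": the turn, a rotation vector about the tool's x, y, z in rad, a list of three; "offset": the shift along the tool's x, y, z in cm, a list of three; "jaw": the opening, from 0 (shut) to 1 (fully open). In form: {"turn": [[ax, ay, az], ...], "offset": [[x, y, z], ...], "jaw": [jaw, ...]}. A call has 1 to 20 rows; each row shifts and turns the commanded pose from where the row before left it, along the tool's axes as they then stand; what a row does not reach is not made up. A row lasts 1/10 s, in which the tool goes at most 50 mm and 8.59 degrees, less where a joint would pass 70% of its speed; a pose out of reach is approached as far as the arm can. A call is refused whole if a number of a shift passes 5 or a number of a turn 0.15, either way. A call with a gripper value outside its range is refused whole. The fingers move at their own pace and stop on an object; "newtons" is the grip in N (left out, the last holds). Time passes only in rows, so rows that do not move let the fingers close. It gives the time, the measured TCP pose, the force and the opening at its end, in the units of the state.
- readout.sense(): the state, without advancing time (a new reading comes with each control period).
- vision.grab_frame(name): name is "side" or "top"; returns the picture (420x560x3 uint8, red, green, blue); there is no depth.
- vision.camera_params(name): a dict with "fov_y" (degrees; the focal length in pixels is half the picture's height over the tangent of half this angle, whatever the lens; pixels are square), "cx", "cy" (the principal point, pixels), "camera_from_world" (4x4, takes a point from world to camera coordinates). Camera axes: x right, y down, z forward; pixel columns grow to the right and rows downward; lengths in m; the calibration is good to about 2 mm. A picture is of the moment at which its call begins. camera_params takes no time and is no camera call.
- finish_job(): hands the job in, once; it reports no verdict.
The state is a dict: "time": time; "joint_pos": joint angles; "qvel": joint speeds; "effort": joint torques, N m; "tool_pos": TCP position; "ee_rot": TCP orientation; "ft_force": force on the tool from outside, world axes, zero at the start; "wrist_torque": the same for the moment, N m; "gripper_width": opening from 0.0 (shut) to 1.0 (fully open).
Only numpy, scipy, OpenCV 4.12 (cv2) and the standard library are available. Lean on these libraries where they do the work, as an engineer would, in place of code of your own. Each camera call takes 0.05 s, during which the arm holds its last target.

## Working session

There is one attempt and no reset: what is moved stays moved. The work goes in short steps, Python scripts to look and compute and a tool call to move; the robot and the scene stay as the last step left them, time stands still between calls to the robot, and variables do not carry over. Pictures are saved under pics/ and viewed, and the job is handed in when it is done.

Besides the shell and the picture viewer there is one more tool, called after "Emit:" as a command line: name --argument value ..., lists and objects as JSON in quotes. jog_arm: Moves the arm, as the interface text tells. Its arguments: {"type":"object","properties":{"turn":{"type":"array"},"offset":{"type":"array"},"jaw":{"type":"array"},"newtons":{"type":"number"}},"required":["turn","offset","jaw"]}

```bash
mkdir -p pics; ls
python3 - <<'E'
from station import readout, vision
import cv2
print(readout.sense())
for n in("side","top"):
    im=vision.grab_frame(n); cv2.imwrite(f"pics/{n}0.png",im[:,:,::-1])
    p=vision.camera_params(n); print(n,p)
E
```

```text
pics
{'time': 0.0, 'joint_pos': array([ 1.05970839e+00,  1.81511618e-01,  1.60801061e+00, -2.71125606e-05,
        1.35376247e+00, -2.06318570e-01]), 'qvel': array([ 8.65958161e-04,  1.25946440e-05, -1.40114720e-03,  1.09566102e-04,
       -1.73855224e-04, -9.90448671e-04]), 'effort': array([ 1.21339413e-04, -4.33862972e+01, -3.41856444e+01,  7.02722697e-02,
        3.82060208e-02, -1.61648277e-04]), 'tool_pos': array([0.17227915, 0.54802976, 0.23782541]), 'ee_rot': array([-2.84610804e-04,  1.51792659e-01,  9.88411995e-01, -7.96820109e-04]), 'ft_force': array([0.39139287, 0.15179199, 0.51075428]), 'wrist_torque': array([ 0.05190664, -0.01869316, -0.01043756]), 'gripper_width': 0.9967053944960775}
side {'fov_y': 55.34045020907304, 'cx': 278.0647063783651, 'cy': 211.51881963021606, 'camera_from_world': array([[ 0.9570419 , -0.28969156, -0.01223121, -0.53950669],
       [-0.14824113, -0.45261273, -0.87929874,  0.22262326],
       [ 0.24918942,  0.84333891, -0.47611355,  0.70567059],
       [ 0.        ,  0.        ,  0.        ,  1.        ]])}
top {'fov_y': 50.738790058888895, 'cx': 277.3642828008682, 'cy': 215.62993129245146, 'camera_from_world': array([[-7.10609802e-03, -9.99974659e-01,  4.30824308e-04,
         1.48604705e-01],
       [-9.99593158e-01,  7.09148445e-03, -2.76266186e-02,
         5.73872410e-01],
       [ 2.76228633e-02, -6.26966490e-04, -9.99618219e-01,
         1.09414292e+00],
       [ 0.00000000e+00,  0.00000000e+00,  0.00000000e+00,
         1.00000000e+00]])}
```

View pics/side0.png

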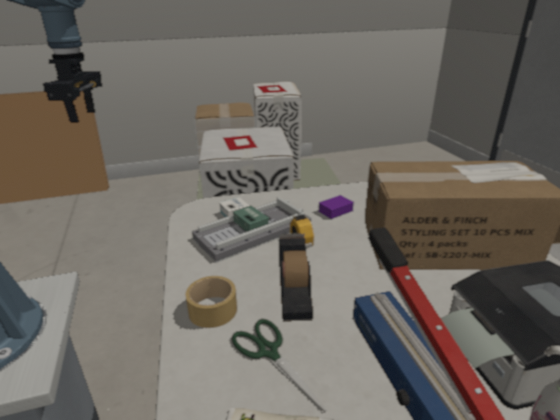

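View pics/top0.png

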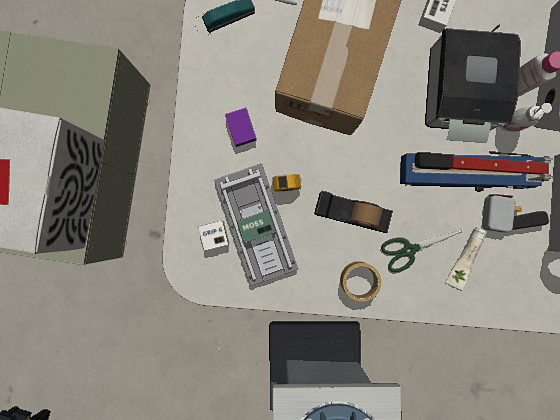

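Run:
```python
import cv2
a=cv2.imread("pics/top0.png")[155:295,190:320]; cv2.imwrite("pics/topz.png",cv2.resize(a,None,fx=4.2,fy=4.2,interpolation=cv2.INTER_CUBIC))
a=cv2.imread("pics/side0.png")[185:265,185:325]; cv2.imwrite("pics/sidez.png",cv2.resize(a,None,fx=5.5,fy=5.5,interpolation=cv2.INTER_CUBIC))
```

```text
(no output)
```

View pics/topz.png

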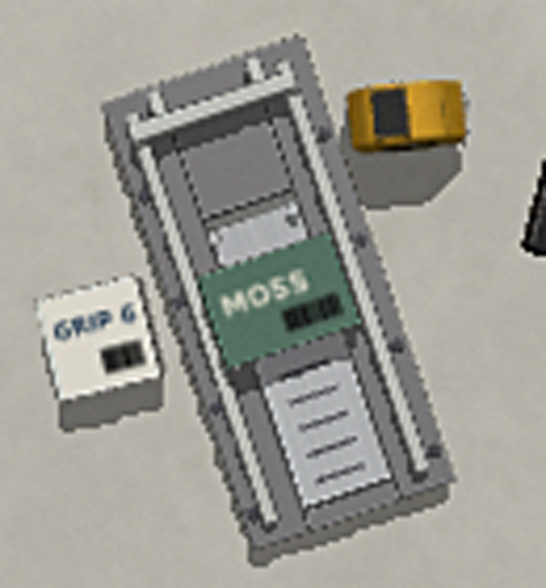

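View pics/sidez.png

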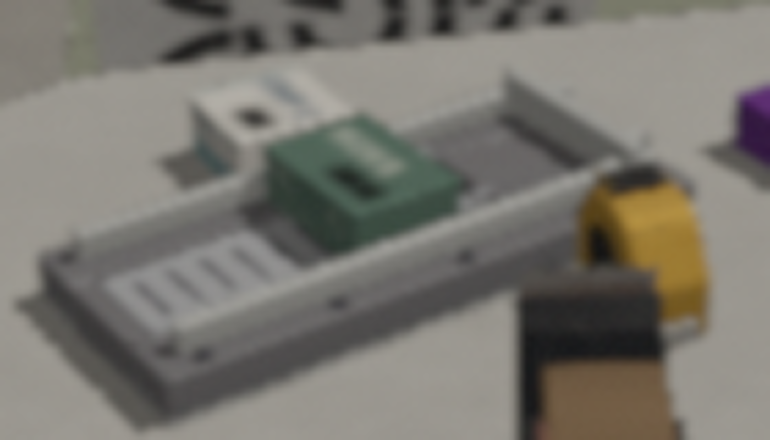

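```bash
cat > h.py <<'E'
import numpy as np,cv2
from station import vision
def ray(n,uv,z):
    p=vision.camera_params(n);T=p["camera_from_world"];f=210/np.tan(np.radians(p["fov_y"]/2))
    uv=np.atleast_2d(uv).astype(float)
    d=np.c_[(uv[:,0]-p["cx"])/f,(uv[:,1]-p["cy"])/f,np.ones(len(uv))]@T[:3,:3]
    o=-T[:3,:3].T@T[:3,3]
    return (o+d*((z-o[2])/d[:,2])[:,None])[:,:2]
def proj(n,P):
    p=vision.camera_params(n);T=p["camera_from_world"];f=210/np.tan(np.radians(p["fov_y"]/2))
    c=np.atleast_2d(P)@T[:3,:3].T+T[:3,3]
    return c[:,:2]/c[:,2:]*f+[p["cx"],p["cy"]]
E
python3 - <<'E'
from h import *
t=lambda a:(np.array(a)+.5)/4.2-.5+[190,155]
im=cv2.imread("pics/top0.png").astype(int)
b,g,r=im[...,0],im[...,1],im[...,2]
for nm,z,pts in [("carton top",.054,[(202,277),(332,235),(358,325),(228,367)]),
 ("plate near",.022,[(304,505),(390,482)]),("plate far",.022,[(210,226),(298,204)]),
 ("guideL",.038,[(267,520),(143,148)]),("guideR",.038,[(420,470),(297,95)]),
 ("endbar top front edge",.046,[(138,138),(296,84)]),
 ("whitebox top",.036,[(38,300),(138,276),(160,380),(60,404)]),
 ("base near corners top",.024,[(253,548),(450,480)])]:
    print(nm,np.round(ray("top",t(pts),z)*1000,1).tolist())
m=((g-r>15)).astype(np.uint8)
m[:155]=0;m[295:]=0;m[:,:190]=0;m[:,320:]=0
c=max(cv2.findContours(m,0,cv2.CHAIN_APPROX_NONE)[0],key=cv2.contourArea)
R=cv2.minAreaRect(c);print(R,np.round(ray("top",cv2.boxPoints(R),.054)*1000,1).tolist())
m=(((r+g+b)/3>165)&(abs(r-b)<12)).astype(np.uint8);m[:235]=0;m[280:]=0;m[:,:248]=0;m[:,284:]=0
for row in m[235:280,246:290]: print(''.join('.#'[v] for v in row))
E
```

```text
carton top [[562.5, 239.1], [585.9, 165.2], [534.7, 150.8], [511.4, 224.6]]
plate near [[429.8, 183.2], [442.8, 133.0]]
plate far [[592.9, 237.2], [605.4, 185.6]]
guideL [[423.0, 203.9], [637.5, 274.3]]
guideR [[451.0, 115.9], [667.6, 185.2]]
endbar top front edge [[642.6, 276.2], [673.0, 185.4]]
whitebox top [[550.2, 335.4], [563.7, 277.7], [503.6, 265.2], [490.3, 322.9]]
base near corners top [[405.3, 212.9], [443.9, 98.1]]
((255.85003662109375, 226.05003356933594), (22.76839828491211, 33.203914642333984), 71.56504821777344) [[562.7, 242.0], [587.2, 166.8], [535.6, 150.0], [511.2, 225.1]]
.................................##.........
.................................###........
.................................###........
..................................##........
..................................###.......
..................................###.......
.......................#####.......##.......
....................########.......###......
..................##########.......###......
................#############.......##......
............#################.......##......
.......
[... 822 characters left out ...]
#################........
...##........################..#####........
...###.......#############.....#####........
...###........#########.....########........
....##........######.....############.......
....###.......#####...############..........
....###........####.###########.............
.....##........#############................
.....###.......##########...................
.....###........######......................
......##........####........................
......###...................................
......###...................................
.......##...................................
.......###..................................
............................................
```

Emit:
jog_arm --turn '[[0, 0, 0], [0, 0, 0], [0, 0, 0], [0, 0, 0], [0, 0, 0], [0, 0, 0], [0, 0, 0], [0, 0, 0], [0, 0, 0], [0, 0, 0], [0, 0, 0], [0, 0, 0], [0, 0, 0], [0, 0, 0], [0, 0, -0.124], [0, 0, -0.124], [0, 0, -0.124], [0, 0, -0.124], [0, 0, -0.124], [0, 0, 0]]' --offset '[[-2.9, -1.9, 0], [-2.9, -1.9, 0], [-2.9, -1.9, 0], [-2.9, -1.9, 0], [-2.9, -1.9, 0], [-2.9, -1.9, 0], [-2.9, -1.9, 0], [-2.9, -1.9, 0], [-2.9, -1.9, 0], [-2.9, -1.9, 0], [-2.9, -1.9, 0], [-2.9, -1.9, 0], [-2.9, -1.9, 0], [-2.9, -1.9, 0], [0, 0, 0], [0, 0, 0], [0, 0, 0], [0, 0, 0], [0, 0, 0], [0, 0, 0]]' --jaw '[0, 0, 0, 0, 0, 0, 0, 0, 0, 0, 0, 0, 0, 0, 0, 0, 0, 0, 0, 0]'

```text
time: 2.1
tool_pos: [0.4797, 0.1729, 0.2383]
ee_rot: [-0.0, -0.157, 0.988, 0.0]
ft_force: [-0.8, 0.0, -0.5]
gripper_width: 0.005
```

```bash
cat >> h.py <<'E'
from station import readout
O=np.array([.5908,.2089]);Y=np.radians(18.0);U=np.array([np.cos(Y),np.sin(Y)]);V=np.array([-U[1],U[0]])
def st():
    from scipy.spatial.transform import Rotation as R
    s=readout.sense();p=s["tool_pos"];q=s["ee_rot"];M=R.from_quat([q[1],q[2],q[3],q[0]]).as_matrix()
    f=s["ft_force"]
    print("t",round(s["time"],2),"p",p.round(4),"lane",round(float((p[:2]-O)@U)*1000,1),round(float((p[:2]-O)@V)*1000,1),"z",round(p[2]*1000,1),"f lane",round(f[:2]@U,2),round(f[:2]@V,2),round(f[2],2),"w",round(s["gripper_width"],3),"j6",s["joint_pos"].round(2))
    print(M.round(4).tolist(),"toolx yaw",np.degrees(np.arctan2(M[1,0],M[0,0])).round(2))
E
python3 -c "from h import *;st()"
```

```text
t 2.1 p [0.4797 0.1729 0.2383] lane -116.8 0.1 z 238.3 f lane -0.74 0.28 -0.55 w 0.005 j6 [ 0.11  0.04  1.77 -0.    1.34 -1.77]
[[-0.9504, -0.311, -0.0008], [-0.311, 0.9504, -0.0001], [0.0008, 0.0002, -1.0]] toolx yaw -161.88
```

Emit:
jog_arm --turn '[[0, 0, 0], [0, 0, 0], [0, 0, 0], [0, 0, 0], [0, 0, 0], [0, 0, 0], [0, 0, 0]]' --offset '[[0, 0, 3.2], [0, 0, 3.2], [0, 0, 3.2], [0, 0, 3.2], [0, 0, 3.2], [0, 0, 3.2], [0, 0, 0]]' --jaw '[0, 0, 0, 0, 0, 0, 0]'

```text
time: 2.8
tool_pos: [0.4761, 0.1724, 0.0426]
ee_rot: [-0.005, -0.155, 0.988, 0.0]
ft_force: [-0.8, 0.2, -0.2]
gripper_width: 0.003
```

```bash
python3 -c "
from h import *;st()
a=vision.grab_frame('side')[185:265,185:325,::-1]; cv2.imwrite('pics/s1.png',cv2.resize(a,None,fx=5.5,fy=5.5,interpolation=cv2.INTER_CUBIC))"
```

```text
t 2.8 p [0.4761 0.1724 0.0426] lane -120.4 0.7 z 42.6 f lane -0.72 0.44 -0.2 w 0.003 j6 [ 0.11  0.31  1.9  -0.    0.94 -1.77]
[[-0.9517, -0.3069, -0.009], [-0.3069, 0.9517, -0.001], [0.0088, 0.0018, -1.0]] toolx yaw -162.12
```

View pics/s1.png

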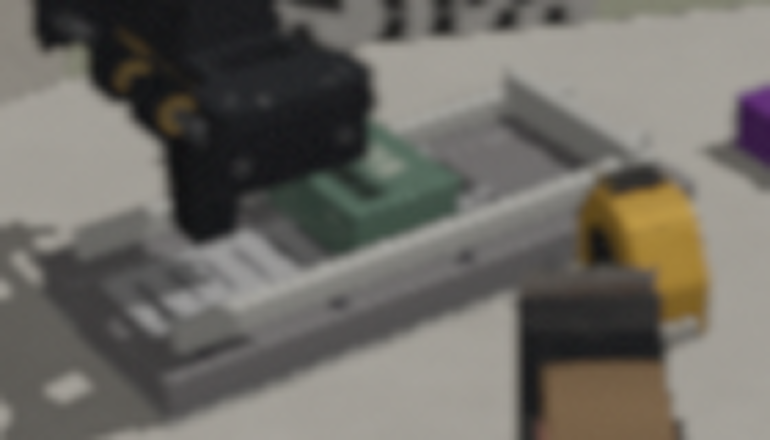

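Emit:
jog_arm --turn '[[0, 0, 0], [0, 0, 0], [0, 0, 0], [0, 0, 0], [0, 0, 0], [0, 0, 0]]' --offset '[[0, 0, 1.0], [0, 0, 0.8], [0, 0, 0.6], [0, 0, 0.5], [0, 0, 0.4], [0, 0, 0]]' --jaw '[0, 0, 0, 0, 0, 0]'

```text
time: 3.45
tool_pos: [0.4807, 0.173, 0.014]
ee_rot: [0.001, -0.157, 0.988, -0.0]
ft_force: [0.5, 0.0, 4.7]
gripper_width: 0.006
```

```bash
python3 -c "
from h import *;st()"
```

```text
t 3.45 p [0.4807 0.173  0.014 ] lane -115.8 -0.1 z 14.0 f lane 0.49 -0.15 4.66 w 0.006 j6 [ 0.11  0.37  1.9   0.    0.87 -1.77]
[[-0.9508, -0.3099, 0.0013], [-0.3099, 0.9508, 0.0002], [-0.0013, -0.0002, -1.0]] toolx yaw -161.95
```

Emit:
jog_arm --turn '[[0, 0, 0], [0, 0, 0], [0, 0, 0], [0, 0, 0]]' --offset '[[0, 0, 0.3], [0, 0, 0.25], [0, 0, 0], [0, 0, 0]]' --jaw '[0, 0, 0, 0]'

```text
time: 3.85
tool_pos: [0.4807, 0.173, 0.0088]
ee_rot: [0.001, -0.157, 0.988, -0.0]
ft_force: [-1.0, -0.9, 5.4]
gripper_width: 0.006
```

```bash
python3 -c "
from h import *;st()"
```

```text
t 3.85 p [0.4807 0.173  0.0088] lane -115.8 -0.1 z 8.8 f lane -1.26 -0.51 5.39 w 0.006 j6 [ 0.11  0.38  1.9  -0.    0.86 -1.77]
[[-0.9507, -0.31, 0.0012], [-0.31, 0.9507, 0.0001], [-0.0012, -0.0003, -1.0]] toolx yaw -161.94
```

Emit:
jog_arm --turn '[[0, 0, 0], [0, 0, 0], [0, 0, 0], [0, 0, 0], [0, 0, 0], [0, 0, 0], [0, 0, 0], [0, 0, 0], [0, 0, 0], [0, 0, 0], [0, 0, 0], [0, 0, 0], [0, 0, 0], [0, 0, 0]]' --offset '[[0, 0, 0.1], [-0.3, 0, 0], [-0.3, 0, 0], [-0.3, 0, 0], [-0.3, 0, 0], [-0.3, 0, 0], [-0.3, 0, 0], [-0.3, 0, 0], [-0.3, 0, 0], [-0.3, 0, 0], [-0.3, 0, 0], [-0.3, 0, 0], [-0.3, 0, 0], [0, 0, 0]]' --jaw '[0, 0, 0, 0, 0, 0, 0, 0, 0, 0, 0, 0, 0, 0]'

```text
time: 5.25
tool_pos: [0.5133, 0.1839, 0.0072]
ee_rot: [-0.001, -0.157, 0.988, -0.0]
ft_force: [-3.4, -1.7, 6.1]
gripper_width: 0.008
```

```bash
python3 -c "
from h import *;st()
a=vision.grab_frame('side')[185:265,185:325,::-1]; cv2.imwrite('pics/s2.png',cv2.resize(a,None,fx=5.5,fy=5.5,interpolation=cv2.INTER_CUBIC))"
```

```text
t 5.25 p [0.5133 0.1839 0.0072] lane -81.4 0.2 z 7.2 f lane -3.79 -0.56 6.05 w 0.008 j6 [ 0.13  0.44  1.81 -0.    0.89 -1.76]
[[-0.9507, -0.3102, -0.0025], [-0.3102, 0.9507, -0.0006], [0.0025, 0.0002, -1.0]] toolx yaw -161.93
```

View pics/s2.png

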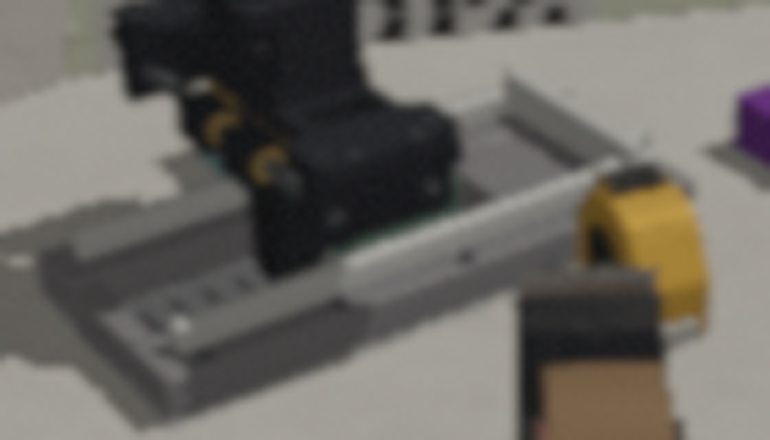

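Emit:
jog_arm --turn '[[0, 0, 0], [0, 0, 0], [0, 0, 0], [0, 0, 0], [0, 0, 0], [0, 0, 0], [0, 0, 0], [0, 0, 0], [0, 0, 0], [0, 0, 0], [0, 0, 0], [0, 0, 0], [0, 0, 0], [0, 0, 0], [0, 0, 0], [0, 0, 0], [0, 0, 0], [0, 0, 0], [0, 0, 0]]' --offset '[[-0.3, 0, 0], [-0.3, 0, 0], [-0.3, 0, 0], [-0.3, 0, 0], [-0.3, 0, 0], [-0.3, 0, 0], [-0.3, 0, 0], [-0.3, 0, 0], [-0.3, 0, 0], [-0.3, 0, 0], [-0.3, 0, 0], [-0.3, 0, 0], [-0.3, 0, 0], [-0.3, 0, 0], [-0.3, 0, 0], [-0.3, 0, 0], [-0.3, 0, 0], [-0.3, 0, 0], [0, 0, 0]]' --jaw '[0, 0, 0, 0, 0, 0, 0, 0, 0, 0, 0, 0, 0, 0, 0, 0, 0, 0, 0]'

```text
time: 7.2
tool_pos: [0.5643, 0.2006, 0.0071]
ee_rot: [-0.002, -0.157, 0.988, -0.0]
ft_force: [-4.1, -1.7, 6.1]
gripper_width: 0.005
```

```bash
python3 -c "
from h import *;st()
for n,(r,c) in dict(side=(185,185),top=(155,190)).items():
  a=vision.grab_frame(n)[r:r+100,c:c+140,::-1]; cv2.imwrite(f'pics/{n}3.png',cv2.resize(a,None,fx=5,fy=5,interpolation=cv2.INTER_CUBIC))"
```

```text
t 7.2 p [0.5643 0.2006 0.0071] lane -27.8 0.3 z 7.1 f lane -4.45 -0.37 6.11 w 0.005 j6 [ 0.14  0.53  1.67 -0.    0.94 -1.74]
[[-0.9507, -0.3102, -0.0032], [-0.3102, 0.9507, -0.0008], [0.0033, 0.0003, -1.0]] toolx yaw -161.93
```

View pics/side3.png

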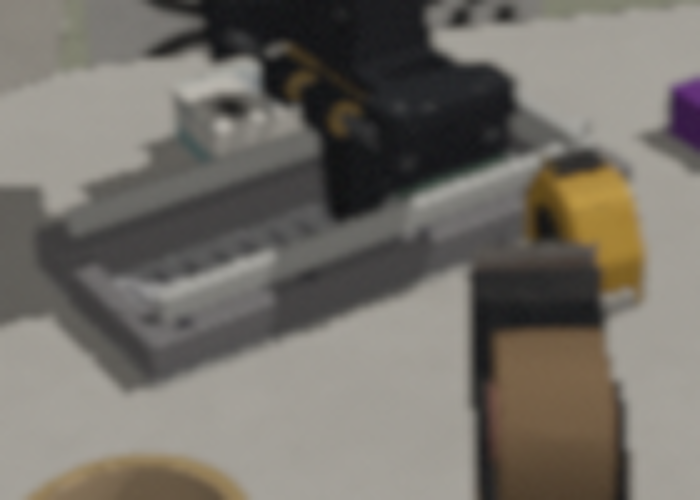

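View pics/top3.png

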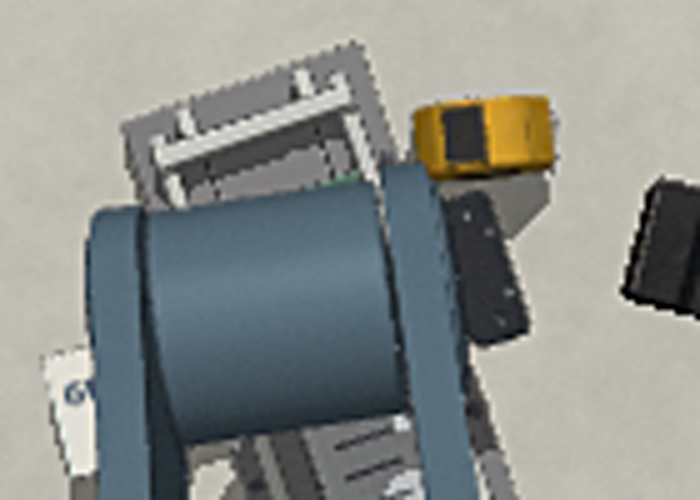

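Run:
```python
from h import *
im=cv2.imread("pics/top0.png");h=cv2.cvtColor(im,cv2.COLOR_BGR2HSV)
m=cv2.inRange(h,(12,150,90),(32,255,255));m[:160]=0;m[205:]=0;m[:,:265]=0;m[:,310:]=0
c=max(cv2.findContours(m,0,2)[0],key=cv2.contourArea)
R=cv2.boxPoints(cv2.minAreaRect(c))
for z in(.062,.071):
    P=ray("top",R,z);print(z,((P-O)@np.c_[U,V]*1000).round(0).tolist(),np.linalg.norm(np.diff(P,axis=0),axis=1).round(3))
im=cv2.imread("pics/side0.png");h=cv2.cvtColor(im,cv2.COLOR_BGR2HSV)
m=cv2.inRange(h,(12,150,90),(32,255,255));m[:205]=0;m[250:]=0;m[:,:285]=0;m[:,320:]=0
ys,xs=np.where(m);print("side bbox",xs.min(),xs.max(),ys.min(),ys.max(), xs[ys==ys.max()],xs[ys==ys.min()])
ctr=ray("top",R,.05).mean(0);print(ctr)
for z in(0,.04,.062,.071):print(z,proj("side",np.r_[ctr,z]).round(1))
P=ray("top",R,.062)
for z in(0,.062,.071):print(z,proj("side",np.c_[P,np.full(4,z)]).round(1).tolist())
```

```text
0.062 [[57.0, -74.0], [43.0, -136.0], [11.0, -129.0], [25.0, -67.0]] [0.064 0.033 0.063]
0.071 [[56.0, -74.0], [42.0, -135.0], [11.0, -128.0], [25.0, -67.0]] [0.063 0.033 0.063]
side bbox 292 312 219 242 [306] [294 302 303 304 305 306]
[0.65599665 0.1227868 ]
0 [[299.8 240.3]]
0.04 [[300.  226.1]]
0.062 [[300.1 218. ]]
0.071 [[300.2 214.7]]
0 [[299.9, 232.6], [311.1, 245.5], [298.5, 248.5], [287.9, 235.3]]
0.062 [[300.3, 210.9], [311.8, 222.9], [298.8, 225.7], [287.9, 213.4]]
0.071 [[300.3, 207.6], [311.9, 219.5], [298.9, 222.3], [287.9, 210.1]]
```

Run:
```python
import cv2
a=cv2.imread("pics/side0.png")[205:255,280:325]; cv2.imwrite("pics/mz.png",cv2.resize(a,None,fx=11,fy=11,interpolation=cv2.INTER_CUBIC))
```

```text
(no output)
```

View pics/mz.png

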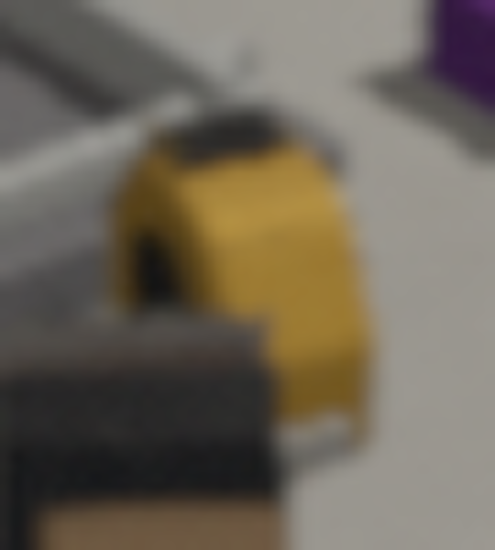

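Emit:
jog_arm --turn '[[0, 0, 0], [0, 0, 0], [0, 0, 0], [0, 0, 0], [0, 0, 0], [0, 0, 0], [0, 0, 0], [0, 0, 0], [0, 0, 0], [0, 0, 0], [0, 0, 0], [0, 0, 0], [0, 0, 0], [0, 0, 0]]' --offset '[[-0.2, 0, -0.1], [-0.2, 0, 0], [-0.2, 0, 0], [-0.2, 0, 0], [-0.2, 0, 0], [-0.2, 0, 0], [-0.2, 0, 0], [-0.2, 0, 0], [-0.2, 0, 0], [-0.2, 0, 0], [-0.2, 0, 0], [-0.2, 0, 0], [-0.2, 0, 0], [0, 0, 0]]' --jaw '[0, 0, 0, 0, 0, 0, 0, 0, 0, 0, 0, 0, 0, 0]'

```text
time: 8.7
tool_pos: [0.5889, 0.2086, 0.008]
ee_rot: [-0.002, -0.157, 0.988, -0.0]
ft_force: [-5.6, -1.5, 6.1]
gripper_width: 0.007
```

```bash
python3 -c "
from h import *;st()
for n,(r,c) in dict(side=(185,185),top=(155,190)).items():
  a=vision.grab_frame(n)[r:r+100,c:c+140,::-1]; cv2.imwrite(f'pics/{n}4.png',cv2.resize(a,None,fx=5,fy=5,interpolation=cv2.INTER_CUBIC))"
```

```text
t 8.7 p [0.5889 0.2086 0.008 ] lane -1.9 0.3 z 8.0 f lane -5.77 0.31 6.07 w 0.007 j6 [ 0.15  0.58  1.6  -0.    0.97 -1.74]
[[-0.9507, -0.3102, -0.0033], [-0.3102, 0.9507, -0.0008], [0.0034, 0.0002, -1.0]] toolx yaw -161.93
```

View pics/side4.png

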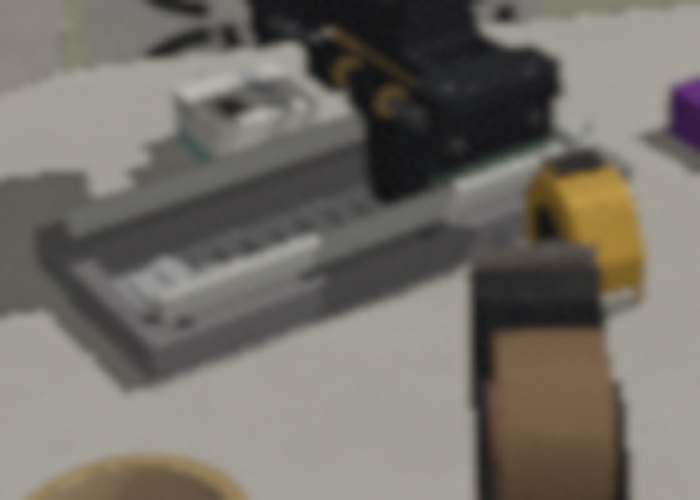

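View pics/top4.png

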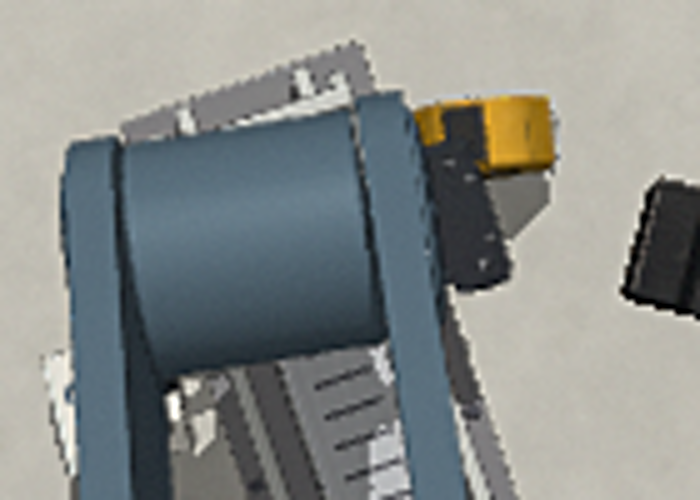

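Emit:
jog_arm --turn '[[0, 0, 0], [0, 0, 0], [0, 0, 0], [0, 0, 0], [0, 0, 0]]' --offset '[[-0.1, 0, 0], [-0.1, 0, 0], [-0.1, 0, 0], [-0.1, 0, 0], [0, 0, 0]]' --jaw '[0, 0, 0, 0, 0]'

```text
time: 9.3
tool_pos: [0.5925, 0.2098, 0.008]
ee_rot: [-0.002, -0.157, 0.988, -0.0]
ft_force: [-5.1, -1.1, 5.7]
gripper_width: 0.005
```

```bash
python3 -c "
from h import *;st()"
```

```text
t 9.3 p [0.5925 0.2098 0.008 ] lane 1.9 0.3 z 8.0 f lane -5.2 0.51 5.65 w 0.005 j6 [ 0.15  0.58  1.59 -0.    0.98 -1.73]
[[-0.9507, -0.3102, -0.0037], [-0.3102, 0.9507, -0.0009], [0.0038, 0.0003, -1.0]] toolx yaw -161.93
```

Emit:
jog_arm --turn '[[0, 0, 0], [0, 0, 0], [0, 0, 0]]' --offset '[[-0.1, 0, 0], [-0.1, 0, 0], [0, 0, 0]]' --jaw '[0, 0, 0]'

```text
time: 9.6
tool_pos: [0.594, 0.2103, 0.008]
ee_rot: [-0.002, -0.157, 0.988, -0.0]
ft_force: [-8.0, -2.9, 8.0]
gripper_width: 0.006
```

```bash
python3 -c "
from h import *;st()"
```

```text
t 9.6 p [0.594  0.2103 0.008 ] lane 3.4 0.3 z 8.0 f lane -8.52 -0.3 7.97 w 0.006 j6 [ 0.15  0.59  1.58 -0.    0.98 -1.73]
[[-0.9507, -0.3102, -0.0047], [-0.3102, 0.9507, -0.0012], [0.0048, 0.0003, -1.0]] toolx yaw -161.93
```

Emit:
jog_arm --turn '[[0, 0, 0], [0, 0, 0], [0, 0, 0]]' --offset '[[-0.1, 0, 0], [0, 0, 0], [0, 0, 0]]' --jaw '[0, 0, 0]'

```text
time: 9.9
tool_pos: [0.5939, 0.2102, 0.008]
ee_rot: [-0.004, -0.157, 0.988, -0.0]
ft_force: [-10.6, -4.8, 11.0]
gripper_width: 0.003
```

```bash
python3 -c "
from h import *;st()"
```

```text
t 9.9 p [0.5939 0.2102 0.008 ] lane 3.4 0.3 z 8.0 f lane -11.61 -1.3 10.95 w 0.003 j6 [ 0.15  0.59  1.58 -0.    0.98 -1.73]
[[-0.9506, -0.3103, -0.0068], [-0.3103, 0.9506, -0.0019], [0.007, 0.0003, -1.0]] toolx yaw -161.92
```

Emit:
jog_arm --turn '[[0, 0, 0], [0, 0, 0], [0, 0, 0], [0, 0, 0], [0, 0, 0], [0, 0, 0], [0, 0, 0], [0, 0, 0], [0, 0, 0], [0, 0, 0], [0, 0, 0], [0, 0, 0], [0, 0, 0], [0, 0, 0]]' --offset '[[0.2, 0, 0], [0.2, 0, 0], [0.2, 0, 0], [0.2, 0, 0], [0.2, 0, 0], [0, 0, -0.2], [0, 0, -0.3], [0, 0, -0.3], [0, 0, -0.4], [0, 0, -0.5], [0, 0, -1], [0, 0, -2], [0, 0, -3], [0, 0, -3]]' --jaw '[0, 0, 0, 0, 0, 0, 0, 0, 0, 0, 0, 0, 0, 0]'

```text
time: 11.3
tool_pos: [0.5855, 0.2077, 0.115]
ee_rot: [-0.002, -0.157, 0.988, -0.0]
ft_force: [0.4, 0.6, -0.4]
gripper_width: 0.004
```

Emit:
jog_arm --turn '[[0, 0, 0], [0, 0, 0], [0, 0, 0], [0, 0, 0], [0, 0, 0], [0, 0, 0], [0, 0, 0], [0, 0, 0], [0, 0, 0], [0, 0, 0], [0, 0, 0]]' --offset '[[0, 0, -3], [0, 0, -3], [3, 0, -2], [3, 0, 0], [3, 0, 0], [3, 0, 0], [3, 0, 0], [3, 0, 0], [3, 0, 0], [2, 0, 0], [0, 0, 0]]' --jaw '[0, 0, 0, 0, 0, 0, 0, 0, 0, 0, 0]'

```text
time: 12.4
tool_pos: [0.3659, 0.1363, 0.1945]
ee_rot: [-0.001, -0.157, 0.988, 0.0]
ft_force: [0.2, 0.0, -0.3]
gripper_width: 0.003
```

```bash
python3 -c "
from h import *;st()
for n,(r,c) in dict(side=(185,185),top=(155,190)).items():
  a=vision.grab_frame(n)[...,::-1]; cv2.imwrite(f'pics/{n}5f.png',a);a=a[r:r+100,c:c+140]; cv2.imwrite(f'pics/{n}5.png',cv2.resize(a,None,fx=5,fy=5,interpolation=cv2.INTER_CUBIC))"
```

```text
t 12.4 p [0.3659 0.1363 0.1945] lane -236.4 0.5 z 194.5 f lane 0.22 -0.03 -0.32 w 0.003 j6 [ 0.05 -0.21  2.09 -0.    1.27 -1.84]
[[-0.9508, -0.3099, -0.003], [-0.3099, 0.9508, -0.0003], [0.0029, 0.0006, -1.0]] toolx yaw -161.95
```

View pics/side5.png

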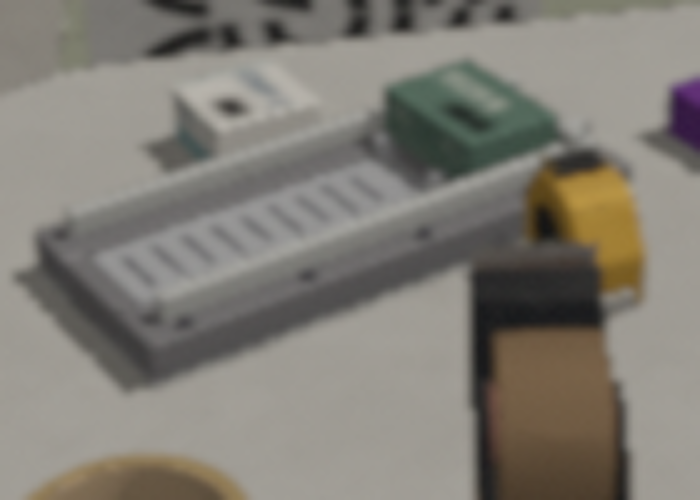

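View pics/top5.png

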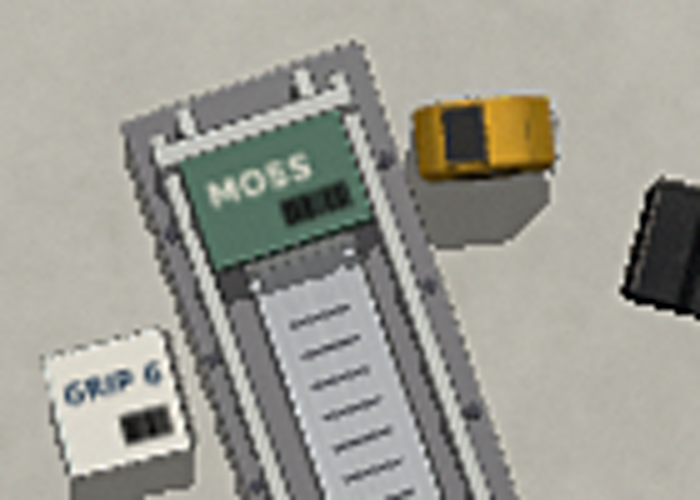

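Both views show the carton against the end stop, about (280,185) in the top crop. The prongs are up behind it, at about (255,285) and (349,255). The neighbours have not moved. I'll check the carton pose numerically.

Run:
```python
from h import *
im=cv2.imread("pics/top5f.png").astype(int);b,g,r=im[...,0],im[...,1],im[...,2]
m=(g-r>15).astype(np.uint8);m[:155]=0;m[295:]=0;m[:,:190]=0;m[:,320:]=0
c=max(cv2.findContours(m,0,cv2.CHAIN_APPROX_NONE)[0],key=cv2.contourArea)
R=cv2.minAreaRect(c);P=ray("top",cv2.boxPoints(R),.054);L=(P-O)@np.c_[U,V]*1000
print(L.round(1).tolist(),L.mean(0).round(1))
t=lambda a:(np.array(a)+.5)/5-.5+[190,155]
print("prongs",((ray("top",t([(255,285),(349,255)]),.034)-O)@np.c_[U,V]*1000).round(1).tolist())
```

```text
[[67.4, 40.4], [67.6, -38.9], [13.1, -38.9], [13.0, 40.3]] [40.3  0.7]
prongs [[1.8, 25.6], [1.2, -22.3]]
```

```bash
python3 -c "
from station import finish_job;print(finish_job())"
```

```text
the job is handed in; nothing more can be done
None
```

The carton is locked in against the end stop with the prongs up behind it, and I handed the job in at about 12.5 s of the 38 s allowed. The hand-in reports no verdict.

I pressed the plate down about 13–15 mm with the closed fingertips and pushed the carton over the sunken prongs. It stopped at the end stop, where the lane-direction force rose to about 12 N with no further motion. I then backed off about 8 mm, lifted the fingers straight up and moved clear.

My last checks, from the final top and side pictures:
- **Carton position:** its centre is at lane x ≈ 40.3 mm and y ≈ +0.7 mm, against the 36.5–44 mm and ±6 mm allowed. It is square in the lane to within about 0.2°.
- **Carton height and tilt:** it looks flat on the lane floor, but I judged this by eye only.
- **Prongs and plate:** both prongs stand behind the carton, and the plate looks fully up. I did not measure the plate's height.
- **Neighbours:** the white box and tape measure look unmoved, and the part of the tape roll that shows in the side picture does too. The gripper body passed over the tape measure with about 9 mm to spare, and I saw no sign of contact.

No check failed or disagreed beyond about 1–2 mm of camera error. The wrist force read zero after release, within noise.

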